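# Build the sample sieve tower on the shaker

## Robot

A 6-joint arm with a two-finger parallel gripper is mounted at the origin on the work surface. World frame = base frame: x ahead of the robot, y to its left, z up, the work surface at z = 0. Lengths are in m, angles in rad, forces in N, time in s.
With the tool pointing down it reaches from about 0.375 to 0.975 m from the base axis. Payload 3.8 kg.
Tool frame: the origin (TCP) lies midway between the tips of the shut fingers; the grasp point (between the pads) lies 19 mm behind it; z points along the fingers, y is the line along which they close (so a half turn about z gives the same grasp; the last joint's range is limited). The gripper opens to 85 mm and grips with 20 to 120 N. Pads are 22 mm wide; open, the fingers measure 114 mm over their backs; the gripper's body (76 mm by 85 mm) begins 54 mm behind the grasp point. The pads swing forward as they close: fully open they stand 13 mm farther back than shut.
Start: joints at [-1.17, 0.264, 1.604, -0, 1.274, -0.037], TCP at [0.286, -0.611, 0.231] pointing down, gripper open.
Joint ranges: [-2.63, 2.63], [-0.94, 2.18], [0.31, 2.57], [-1.31, 4.45], [0, 2.66], [-2.55, 2.55]. Speed limits (rad/s): [2.57, 2.57, 3.14, 3.14, 3.14, 3.14].

## Interface

Orientations are given as a rotation vector (axis times angle).
In Python, from workcell import status, read_camera, workorder, masks_of gives the robot as it stands.
- The arm moves only by the tool drive_tool, never from a script. Its argument "rows" is a list of rows, each a list of 7 numbers: the turn, a rotation vector about the tool's x, y, z in degrees, then the shift along the tool's x, y, z in m, then the opening, from 0 (shut) to 1 (fully open). In form: [[ax, ay, az, tx, ty, tz, claw], ...]. A call has 1 to 8 rows; each row shifts and turns the commanded pose from where the row before left it, along the tool's axes as they then stand; what a row does not reach is not made up. A row lasts 1/12 s, in which the tool goes at most 41.7 mm and 7.16 degrees, less where a joint would pass 70% of its speed; a pose out of reach is approached as far as the arm can. A call is refused whole if a number of a shift passes 0.0417 or a number of a turn 7.16, either way. A call with a gripper value outside its range is refused whole. The fingers move at their own pace and stop on an object; "force" is the grip in N (left out, the last holds). Time passes only in rows, so rows that do not move let the fingers close. It gives the time, the measured TCP pose, the force, the opening and the grip force at its end, in the units of the state.
- status.read_state(): the state, without advancing time (a new reading comes with each control period).
- read_camera(name): name is "side" or "top"; returns a dict with "color" (420x560x3 uint8, red, green, blue), "intrinsics" (3x3 intrinsics, pixels), "D" ([k1, k2, p1, p2, k3] as OpenCV has them; the pictures are not rectified), "world_from_camera" (4x4, takes a point from camera to world coordinates). Camera axes: x right, y up, looking along -z (the intrinsics and any distortion apply to the point x, -y, -z); pixel columns grow to the right and rows downward; lengths in m; the calibration is good to about 2 mm. A picture is of the moment at which its call begins. There is no depth.
- workorder.finish_job(): hands the job in; it is judged then, once.
Trained networks look in a picture, given as the dict that the camera call returned (one of the last four; its "shot" number tells which), for a name from the list of things; names that differ only in an ending like _2 or _b are one class to them, and where a whole thing is asked for, a point or a joint stands for the part that bears it (a point fixed in the world has none). Each returns a list of dicts, best first, with "score" (0 to 1); they miss things now and then, are a little off and sometimes report something else, mostly with a low value. They report only what shows in the picture. A call takes as long as a camera call.
- masks_of(picture, name): "mask" (420x560 bool, what is visible of it) and "bbox" ([left, top, right, bottom] in pixels, round what is visible of it).
The state is a dict: "time": time; "q": joint angles; "joint_vel": joint speeds; "joint_torque": joint torques, N m; "tool_pos": TCP position; "tcp_rot": TCP orientation; "wrist_force": force on the tool from outside, world axes, zero at the start; "torque": the same for the moment, N m; "width": opening from 0.0 (shut) to 1.0 (fully open); "grip_force": force on a finger pad.
Only numpy, scipy, OpenCV 4.12 (cv2) and the standard library are available. Lean on these libraries where they do the work, as an engineer would, in place of code of your own. Each camera call takes 0.05 s, during which the arm holds its last target. There are 200 camera calls.

## Task

Build the sieve tower on the shaker's collar, from the bottom up: first the receiver pan, then the fine sieve, then the coarse sieve, and last the lid, each plugged fully home and level in the one below. Set each part down rather than dropping it, let go of the finished tower, and leave the tubes, beaker and bottle that stand around where they are.

Things in the scene. Friction and masses are not known exactly. Their poses are not given: they have to be found in the camera images.
- pan: Receiver pan: round brass part, the lowest of the three open ones, 30 mm high. Stands on a spigot 6 mm high, 50 mm wide (45 at the tip); body 60 mm wide from 6 to 30 mm; open rim on top (54 mm inside), 14 mm deep over a smooth closed brass floor. 150 g. Seated, its origin is 54 mm above the shaker's. Origin: centre of its underside, z up.
- fine_sieve: Fine sieve: round brass part, 38 mm high. Stands on a spigot 6 mm high, 50 mm wide (45 at the tip); body 60 mm wide from 6 to 38 mm; open rim on top (54 mm inside), 11 mm deep over a dense grey mesh. 160 g. Seated, its origin is 24 mm above the pan's (78 above the shaker's). Origin: centre of its underside, z up.
- coarse_sieve: Coarse sieve: round brass part, the tallest, 52 mm. Stands on a spigot 6 mm high, 50 mm wide (45 at the tip); body 60 mm wide from 6 to 52 mm; open rim on top (54 mm inside), 10 mm deep over a grid of wide steel bars with square black openings. 200 g. Seated, its origin is 32 mm above the fine sieve's (110 above the shaker's). Origin: centre of its underside, z up.
- lid: Lid: round brass disc with a black knob. Stands on a spigot 6 mm high, 50 mm wide (45 at the tip); disc 60 mm wide from 6 to 14 mm; knob 24 mm wide from 14 to 36 mm, in the middle. 120 g. Seated, its origin is 46 mm above the coarse sieve's (156 above the shaker's). Origin: centre of its underside, z up.
- shaker: Sieve shaker, switched off, fixed: white drum 128 mm wide, 38 mm high; on it an aluminium turntable 80 mm wide up to 50 mm, and in its middle an upright open collar, 60 mm outside, 54 mm inside, from 50 to 60 mm, black floor. A seated part's shoulder rests on the rim below, its spigot inside. Origin: centre of the drum's underside, z up through the collar's axis.
- scale: Bench scale, not used (fixed): white box 120 x 120 x 30 mm with a round flat steel pan 88 mm wide, up to 42 mm high, no collar. It and the shaker stand left and right, either way round. Origin: centre of its underside.
- tube_a: White capped test-strip tube, upright, 30 mm wide at the cap, 92 mm high; stands among the parts. Leave it. Origin: centre of its underside.
- tube_b: The same kind of white tube, towards the back of the table. Leave it. Origin: centre of its underside.
- beaker: Small empty glass beaker, 48 mm wide at the rim, 55 mm high; stands among the parts. Leave it. Origin: centre of its underside.
- bottle: White reagent bottle with a black cap, 44 mm wide, 85 mm high, towards the back. Leave it. Origin: centre of its underside. A fixed open case and a reagent box stand along the back edge (x over 0.76 m, up to 0.2 m high); a tube rack and trays lie at the sides (|y| over 0.53 m).

How it is judged:
By the outcome, as a careful person would: the job done as asked, in the order asked, and still so for the second after the job is handed in, with the robot touching nothing.
It also fails if it takes over 109 s, if anything falls off the work surface, if the arm or the gripper's body presses on something with over 40 N, if the wrist force passes 120 N, or if a joint passes its speed limit or range.

## Working session

There is one attempt and no reset: what is moved stays moved. The work goes in short steps, Python scripts to look and compute and a tool call to move; the robot and the scene stay as the last step left them, time stands still between calls to the robot, and variables do not carry over. Pictures are saved under pics/ and viewed, at most 14 in all, crops included, and the job is handed in when it is done.

Besides the shell and the picture viewer there is one more tool, called after "Request:" as name(argument=value, ...), one argument or row to a line, values as JSON. drive_tool: Moves the arm, as the interface text tells. Its arguments: {"type":"object","properties":{"rows":{"type":"array"},"force":{"type":"number"}},"required":["rows"]}

```bash
mkdir -p pics; ls; cat > h.py <<'E'
import numpy as np, cv2
from scipy.spatial.transform import Rotation as R
from workcell import status, read_camera, workorder, masks_of
def save(p,n): cv2.imwrite('pics/'+n, p['color'][:,:,::-1])
def proj(p,X):
    T=np.linalg.inv(p['world_from_camera']); c=(T[:3,:3]@np.atleast_2d(X).T).T+T[:3,3]
    c=c*[1,-1,-1]
    return cv2.projectPoints(c.reshape(-1,1,3),np.zeros(3),np.zeros(3),np.array(p['intrinsics'],float),np.array(p['D'],float))[0].reshape(-1,2)
def ray(p,uv):
    n=cv2.undistortPoints(np.array(uv,float).reshape(-1,1,2),np.array(p['intrinsics'],float),np.array(p['D'],float)).reshape(-1,2)
    W=np.array(p['world_from_camera']); d=np.c_[n[:,0],-n[:,1],-np.ones(len(n))]@W[:3,:3].T
    return W[:3,3],d
def atz(p,uv,z):
    o,d=ray(p,uv); return o+d*((z-o[2])/d[:,2])[:,None]
E
python3 - <<'E'
from h import *
for c in ['top','side']:
    p=read_camera(c); save(p,c+'0.png'); print(c,np.round(p['world_from_camera'],3).tolist(),np.round(p['intrinsics'],1).tolist())
    for n in ['pan','fine_sieve','coarse_sieve','lid','shaker','scale','tube_a','beaker','bottle']:
        for m in masks_of(p,n):
            if m['score']>.2:
                ys,xs=np.nonzero(m['mask']); print(n,round(m['score'],2),np.round(m['bbox']),round(xs.mean(),1),round(ys.mean(),1))
print(status.read_state())
E
```

```text
pics
top [[0.008, 0.995, -0.103, 0.495], [-1.0, 0.007, -0.004, 0.007], [-0.003, 0.103, 0.995, 1.022], [0.0, 0.0, 0.0, 1.0]] [[393.4, 0.0, 284.4], [0.0, 393.4, 214.4], [0.0, 0.0, 1.0]]
pan 0.77 [277. 256. 302. 278.] 287.2 265.1
fine_sieve 0.93 [213. 256. 242. 280.] 231.2 268.2
coarse_sieve 0.89 [274. 180. 296. 204.] 285.4 190.8
lid 0.87 [331. 195. 354. 217.] 340.6 204.7
lid 0.71 [277. 253. 301. 276.] 287.2 265.2
shaker 0.74 [380. 197. 436. 252.] 407.5 223.7
scale 0.68 [119. 203. 188. 271.] 151.1 236.1
tube_a 0.74 [342. 267. 357. 285.] 350.4 274.5
tube_a 0.65 [333. 142. 349. 156.] 340.8 148.9
beaker 0.84 [230. 182. 245. 201.] 237.4 189.9
bottle 0.6 [234. 139. 253. 166.] 242.2 152.4
side [[0.783, 0.395, -0.48, 0.214], [-0.622, 0.515, -0.59, -0.479], [0.014, 0.76, 0.649, 0.533], [0.0, 0.0, 0.0, 1.0]] [[392.1, 0.0, 276.8], [0.0, 392.1, 213.9], [0.0, 0.0, 1.0]]
pan 0.82 [202. 221. 235. 252.] 219.9 235.3
fine_sieve 0.57 [168. 183. 196. 213.] 180.5 198.7
coarse_sieve 0.82 [281. 175. 309. 210.] 293.6 192.4
lid 0.77 [314. 234. 346. 256.] 329.9 243.4
shaker 0.69 [337. 276. 428. 357.] 383.3 315.
[... 438 characters left out ...]
304. 170.] 295.2 150.7
{'time': 1.0, 'q': array([-1.16989285e+00,  2.63852061e-01,  1.60399434e+00, -2.83679622e-05,
        1.27372960e+00, -3.69119599e-02]), 'joint_vel': array([-0.00104849, -0.00164824, -0.00228422,  0.00106048,  0.00050015,
       -0.00119044]), 'joint_torque': array([ 7.41559797e-04, -5.15083158e+01, -3.67736971e+01,  1.45050049e-04,
        1.06098501e-03, -1.01482343e-05]), 'tool_pos': array([ 0.28615213, -0.61133122,  0.23131512]), 'tcp_rot': array([ 3.06659567e+00,  6.82247483e-01, -3.71707865e-05]), 'wrist_force': array([-0.34744359,  0.24991123, -0.94419243]), 'torque': array([-0.0769546 ,  0.00201081,  0.01534024]), 'grip_force': 0.0, 'width': 1.0052530077008948}
```

View pics/top0.png

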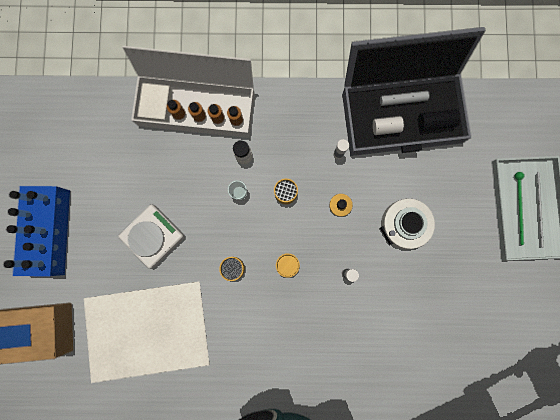

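View pics/side0.png

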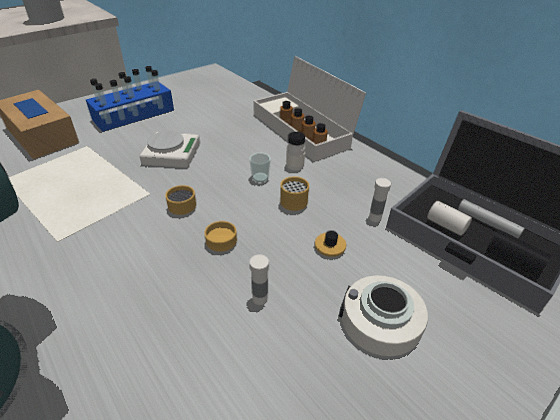

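The top view shows the pan at (288,266), fine sieve (232,269), coarse sieve (286,191), lid (341,205) and collar (412,223). The networks' best hits agree with this. Next I'll fit positions from both cameras.

```bash
cat >> h.py <<'E'
from scipy.optimize import least_squares
a=np.linspace(0,2*np.pi,72,endpoint=False)
def rings(prof): return np.vstack([np.c_[r*np.cos(a),r*np.sin(a),0*a+z] for r,z in prof])
def body(h): return [(.0225,0),(.025,.006),(.03,.006),(.03,h)]
PROF=dict(pan=[body(.03)],fine_sieve=[body(.038)],coarse_sieve=[body(.052)],lid=[body(.014),[(.012,.014),(.012,.036)]],
 shaker=[[(.064,0),(.064,.038)],[(.04,.038),(.04,.05)],[(.03,.05),(.03,.06)]],
 tube_a=[[(.015,0),(.015,.092)]],beaker=[[(.02,0),(.024,.055)]],bottle=[[(.022,0),(.022,.085)]])
def sil(p,n,xy,z0=0,S=8):
    img=None
    for pr in PROF[n]:
        h=cv2.convexHull((proj(p,rings(pr)+[xy[0],xy[1],z0])).astype(np.float32)).reshape(-1,2)
        if img is None: img=np.zeros((420*4,560*4),np.uint8)
        cv2.fillPoly(img,[np.round((h+.5)*4*16).astype(np.int32)],1,shift=4)
    ys,xs=np.nonzero(img); return np.array([(xs.mean()+.5)/4-.5,(ys.mean()+.5)/4-.5]),len(xs)/16
def fit(pms,n,z0=0,x0=None):
    # pms list of (picture, mask)
    C=[np.array(np.nonzero(m)[::-1]).mean(1) for _,m in pms]
    if x0 is None: x0=atz(pms[0][0],[C[0]],z0+.02)[0][:2]
    s=least_squares(lambda q:np.concatenate([sil(p,n,q,z0)[0]-c for (p,_),c in zip(pms,C)]),x0,diff_step=.01,x_scale=.1)
    return s.x,np.abs(s.fun).max()
E
cat > m.py <<'E'
from h import *
near=dict(pan=((288,266),(220,236)),fine_sieve=((232,269),(181,199)),coarse_sieve=((286,191),(294,192)),lid=((341,205),(330,243)),shaker=((408,224),(383,315)),
 tube_a=((350,275),(259,278)),beaker=((237,190),(259,166)),bottle=((242,152),(295,151)))
P=[read_camera('top'),read_camera('side')]
for n in near:
    pm=[]
    for p,nr in zip(P,near[n]):
        for m in masks_of(p,n):
            c=np.array(np.nonzero(m['mask'])[::-1]).mean(1)
            if np.hypot(*(c-nr))<8: pm.append((p,m['mask'])); break
    o=[]
    for i,q in enumerate(pm):
        x,_=fit([q],n); o.append((np.round(x,4).tolist(),round(q[1].sum()/sil(q[0],n,x)[1],2)))
    print(n,o, np.round(fit(pm,n)[0],4) if len(pm)>1 else '')
# collar: dark floor in top/side
for p,box in ((P[0],(395,432,208,240)),(P[1],(360,412,280,322))):
    g=p['color'].astype(int).sum(2); u0,u1,v0,v1=box; d=np.zeros((420,560),np.uint8); d[v0:v1,u0:u1]=(g[v0:v1,u0:u1]<150)
    k,l,st,ce=cv2.connectedComponentsWithStats(d); i=1+np.argmax(st[1:,4]); c=ce[i]
    def f(q):
        A=[np.zeros((1680,2240),np.uint8) for _ in (0,1)]
        for im,z in zip(A,(.0505,.06)):
            cv2.fillPoly(im,[np.round((proj(p,rings([(.027,z)])+[q[0],q[1],0])+.5)*64).astype(np.int32)],1,shift=4)
        ys,xs=np.nonzero(A[0]&A[1]); f.n=len(xs)/16
        return np.array([(xs.mean()+.5)/4-.5,(ys.mean()+.5)/4-.5])-c
    s=least_squares(f,atz(p,[c],.055)[0][:2],diff_step=.01,x_scale=.1); print('collar',s.x.round(4),st[i,4],f.n)
E
python3 m.py
```

```text
pan [([0.4697, 0.0031], np.float64(1.04)), ([0.4695, 0.007], np.float64(1.01))] [0.4691 0.005 ]
fine_sieve [([0.4614, 0.1423], np.float64(1.03)), ([0.4627, 0.1457], np.float64(0.87))] [0.4618 0.1435]
coarse_sieve [([0.6563, 0.0078], np.float64(0.93))] 
lid [([0.6257, -0.1347], np.float64(0.92)), ([0.6258, -0.1325], np.float64(0.89))] [ 0.6256 -0.1335]
shaker [([0.577, -0.3012], np.float64(1.0)), ([0.5766, -0.3009], np.float64(0.97))] [ 0.5768 -0.301 ]
tube_a [([0.4497, -0.1508], np.float64(0.85)), ([0.4507, -0.1454], np.float64(0.89))] [ 0.4501 -0.1475]
beaker [([0.6562, 0.1299], np.float64(0.96)), ([0.6582, 0.1349], np.float64(1.07))] [0.6565 0.1316]
bottle [([0.7527, 0.1178], np.float64(0.8)), ([0.7558, 0.1226], np.float64(0.94))] [0.7534 0.1189]
collar [ 0.578  -0.3031] 338 357.6875
collar [ 0.5774 -0.3013] 607 663.125
```

Request:
drive_tool(
  rows=[
    [0,0,6.27,0,0,0,1],
    [0,0,6.27,0,0,0,1],
    [0,0,6.27,0,0,0,1],
    [0,0,6.27,0,0,0,1],
    [0,0,0,0.0115,-0.0385,0,1],
    [0,0,0,0.0115,-0.0385,0,1],
    [0,0,0,0.0115,-0.0385,0,1],
    [0,0,0,0.0115,-0.0385,0,1],
  ],
  force=40,
)

```text
time: 2.57
tool_pos: [0.3322, -0.4559, 0.2311]
tcp_rot: [-3.141, 0.001, -0.0]
wrist_force: [1.2, -0.3, 0.7]
width: 1.0
grip_force: 0.0
```

Request:
drive_tool(
  rows=[
    [0,0,0,0.0115,-0.0385,0,1],
    [0,0,0,0.0115,-0.0385,0,1],
    [0,0,0,0.0115,-0.0385,0,1],
    [0,0,0,0.0115,-0.0385,0,1],
    [0,0,0,0.0115,-0.0385,0,1],
    [0,0,0,0.0115,-0.0385,0,1],
    [0,0,0,0.0115,-0.0385,0,1],
    [0,0,0,0.0115,-0.0385,0,1],
  ],
)

```text
time: 3.23
tool_pos: [0.4243, -0.1475, 0.2317]
tcp_rot: [3.141, -0.001, 0.002]
wrist_force: [1.4, -0.9, 0.9]
width: 1.001
grip_force: 0.0
```

Request:
drive_tool(
  rows=[
    [0,0,0,0.0115,-0.0385,0,1],
    [0,0,0,0.0115,-0.0385,0,1],
    [0,0,0,0.0115,-0.0385,0.02,1],
    [0,0,0,0.0115,-0.0385,0.04,1],
    [0,0,0,0,0,0.04,1],
    [0,0,0,0,0,0.03,1],
    [0,0,0,0,0,0,1],
    [0,0,0,0,0,0,1],
  ],
)

```text
time: 3.9
tool_pos: [0.4645, -0.008, 0.112]
tcp_rot: [-3.141, -0.001, 0.007]
wrist_force: [0.2, -0.3, 0.1]
width: 1.008
grip_force: 0.0
```

Request:
drive_tool(
  rows=[
    [0,0,0,0.005,-0.0125,0,1],
    [0,0,0,0,0,0.03,1],
    [0,0,0,0,0,0.03,1],
    [0,0,0,0,0,0.02,1],
    [0,0,0,0,0,0.015,1],
    [0,0,0,0,0,0.01,1],
    [0,0,0,0,0,0.005,1],
    [0,0,0,0,0,0,1],
  ],
)

```text
time: 4.57
tool_pos: [0.4723, 0.0038, 0.0041]
tcp_rot: [3.142, -0.001, 0.002]
wrist_force: [0.1, -1.0, 0.0]
width: 1.0
grip_force: 0.0
```

```bash
python3 - <<'E'
from h import *
p=read_camera('side');print(status.read_state()['tool_pos'])
c=cv2.resize(p['color'][150:330,120:360],None,fx=3,fy=3,interpolation=cv2.INTER_CUBIC);cv2.imwrite('pics/s1.png',c[:,:,::-1])
E
```

```text
[0.47263094 0.00386445 0.00458315]
```

View pics/s1.png

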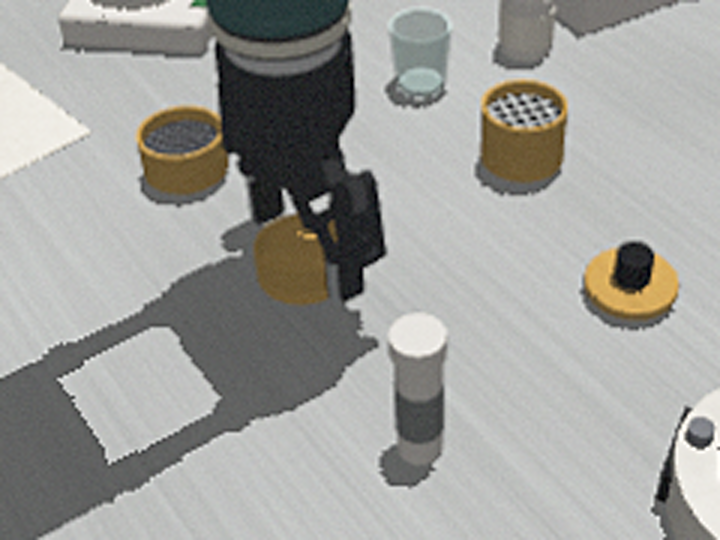

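The fingers straddle the pan (crop ~(310,250)), clear of the tube. Closing.

Request:
drive_tool(
  rows=[
    [0,0,0,-0.003,-0.001,0.003,1],
    [0,0,0,0,0,0,0.6],
    [0,0,0,0,0,0,0.5],
    [0,0,0,0,0,0,0.4],
    [0,0,0,0,0,0,0.3],
    [0,0,0,0,0,0,0.3],
    [0,0,0,0,0,0,0.3],
    [0,0,0,0,0,0,0.3],
  ],
  force=40,
)

```text
time: 5.28
tool_pos: [0.4688, 0.0052, 0.0015]
tcp_rot: [3.141, 0.0, 0.001]
wrist_force: [-2.1, -0.1, 6.5]
width: 0.695
grip_force: 42.3
```

Request:
drive_tool(
  rows=[
    [0,0,0,0,0,-0.01,0.3],
    [0,0,0,0,0,-0.02,0.3],
    [0,0,0,0,0,-0.035,0.3],
    [0,0,0,0,0,-0.035,0.3],
    [0,0,0,0,0,-0.035,0.3],
    [0,0,0,0.005,0.015,-0.01,0.3],
    [0,0,0,0.0105,0.03,0,0.3],
    [0,0,0,0.0105,0.03,0,0.3],
  ],
)

```text
time: 5.95
tool_pos: [0.4956, -0.0701, 0.1482]
tcp_rot: [3.141, 0.004, 0.007]
wrist_force: [0.0, 0.4, -1.6]
width: 0.692
grip_force: 43.7
```

Request:
drive_tool(
  rows=[
    [0,0,0,0.0105,0.03,0,0.3],
    [0,0,0,0.0105,0.03,0,0.3],
    [0,0,0,0.0105,0.03,0,0.3],
    [0,0,0,0.0105,0.03,0,0.3],
    [0,0,0,0.0105,0.03,0,0.3],
    [0,0,0,0.0105,0.03,0,0.3],
    [0,0,0,0.01,0.027,0,0.3],
    [0,0,0,0.0085,0.025,0,0.3],
  ],
)

```text
time: 6.62
tool_pos: [0.5761, -0.3035, 0.1458]
tcp_rot: [3.141, -0.001, 0.0]
wrist_force: [0.4, 0.0, -0.6]
width: 0.693
grip_force: 43.7
```

Request:
drive_tool(
  rows=[
    [0,0,0,0,0,0,0.3],
    [0,0,0,0,0,0,0.3],
  ],
)

```text
time: 6.78
tool_pos: [0.5758, -0.303, 0.1455]
tcp_rot: [-3.141, 0.003, 0.0]
wrist_force: [0.8, 0.9, -1.6]
width: 0.69
grip_force: 43.7
```

Request:
drive_tool(
  rows=[
    [0,0,0,0.0015,-0.001,0.02,0.3],
    [0,0,0,0,0,0.025,0.3],
    [0,0,0,0,0,0.02,0.3],
    [0,0,0,0,0,0.011,0.3],
    [0,0,0,0,0,0,0.3],
    [0,0,0,0,0,0,0.3],
  ],
)

```text
time: 7.28
tool_pos: [0.5767, -0.2997, 0.069]
tcp_rot: [-3.141, -0.001, 0.002]
wrist_force: [0.6, 0.9, -0.4]
width: 0.695
grip_force: 43.7
```

```bash
python3 - <<'E'
from h import *
p=read_camera('side');s=status.read_state();print(s['tool_pos'],s['wrist_force'])
c=cv2.resize(p['color'][220:380,290:490],None,fx=3.5,fy=3.5,interpolation=cv2.INTER_CUBIC)
for z,r in((.06,.03),(.06,.027)):
    for u in proj(p,rings([(r,z)])+[.5775,-.302,0]): cv2.circle(c,tuple(np.int32((u-[290,220]+.5)*3.5)),1,(255,0,0),-1)
z0=s['tool_pos'][2]-.0015
for z,r in((.0,.0225),(.006,.03),(.03,.03)):
    for u in proj(p,rings([(r,z+z0)])+[*s['tool_pos'][:2],0]): cv2.circle(c,tuple(np.int32((u-[290,220]+.5)*3.5)),1,(0,255,0),-1)
cv2.imwrite('pics/s2.png',c[:,:,::-1])
E
```

```text
[ 0.57772517 -0.30044794  0.07031828] [ 0.37655245  0.17666565 -1.78719295]
```

View pics/s2.png

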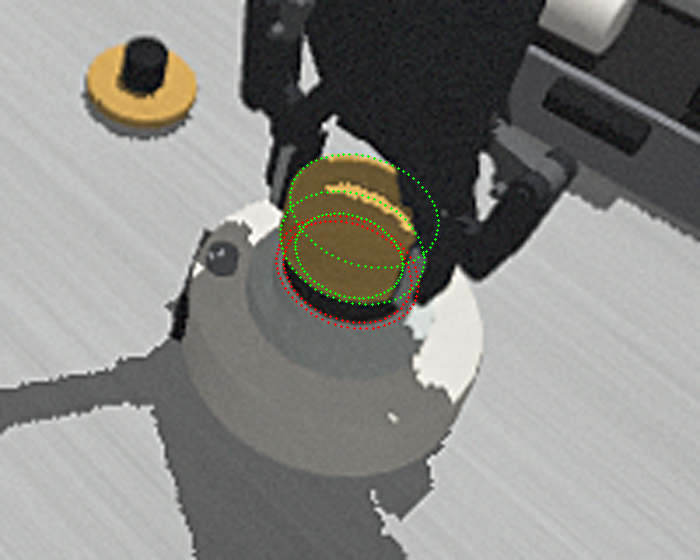

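Held pan (crop ~(345,230)) hovers about over the collar (red), within ~2 mm. Lowering.

Request:
drive_tool(
  rows=[
    [0,0,0,0,0.0015,0.003,0.3],
    [0,0,0,0,0,0.003,0.3],
    [0,0,0,0,0,0.002,0.3],
    [0,0,0,0,0,0.002,0.3],
    [0,0,0,0,0,0,0.3],
  ],
)

```text
time: 7.75
tool_pos: [0.577, -0.3022, 0.059]
tcp_rot: [-3.141, 0.0, 0.001]
wrist_force: [-1.4, 0.6, -1.6]
width: 0.695
grip_force: 43.8
```

Request:
drive_tool(
  rows=[
    [0,0,0,0,0,0.002,0.3],
    [0,0,0,0,0,0.001,0.3],
    [0,0,0,0,0,0.001,0.3],
    [0,0,0,0,0,0,0.3],
  ],
)

```text
time: 8.08
tool_pos: [0.5773, -0.3023, 0.0556]
tcp_rot: [3.142, 0.0, 0.0]
wrist_force: [-1.4, -0.4, 1.4]
width: 0.698
grip_force: 43.9
```

Request:
drive_tool(
  rows=[
    [0,0,0,0,0,0.001,0.3],
    [0,0,0,0,0,0,0.3],
  ],
)

```text
time: 8.25
tool_pos: [0.5773, -0.3023, 0.0555]
tcp_rot: [3.142, 0.0, -0.0]
wrist_force: [-3.3, 1.6, 6.1]
width: 0.693
grip_force: 44.4
```

Request:
drive_tool(
  rows=[
    [0,0,0,0,0,0,0.75],
    [0,0,0,0,0,0,0.8],
    [0,0,0,0,0,0,0.9],
    [0,0,0,0,0,0,1],
    [0,0,0,0,0,0,1],
    [0,0,0,0,0,-0.02,1],
    [0,0,0,0,0,-0.03,1],
    [0,0,0,0,0,-0.03,1],
  ],
)

```text
time: 8.92
tool_pos: [0.576, -0.3016, 0.1333]
tcp_rot: [-3.14, -0.0, 0.005]
wrist_force: [0.4, -1.2, 0.3]
width: 0.997
grip_force: 0.0
```

```bash
python3 - <<'E'
from h import *
p=read_camera('side');s=status.read_state();print(s['tool_pos'],s['wrist_force'],s['width'])
c=cv2.resize(p['color'][220:380,290:490],None,fx=3.5,fy=3.5,interpolation=cv2.INTER_CUBIC)
for z,r in((.0,.0225),(.006,.03),(.03,.03)):
    for u in proj(p,rings([(r,z+.054)])+[.5773,-.3022,0]): cv2.circle(c,tuple(np.int32((u-[290,220]+.5)*3.5)),1,(0,255,0),-1)
cv2.imwrite('pics/s3.png',c[:,:,::-1])
E
```

```text
[ 0.58045284 -0.30406904  0.14212197] [ 1.44454743 -1.68736562  3.59107495] 0.9970018970363785
```

View pics/s3.png

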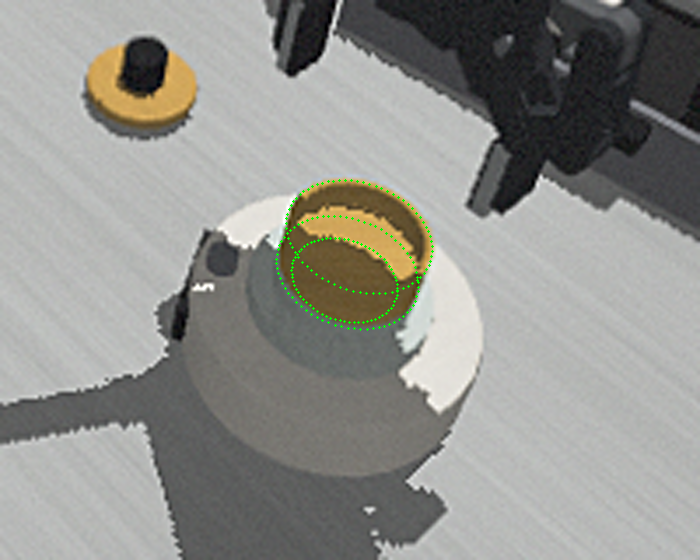

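The pan sits home, its outline matching the seated model (crop (355,255)). Next, the fine sieve.

Request:
drive_tool(
  rows=[
    [0,0,0,-0.005,-0.015,-0.005,1],
    [0,0,0,-0.008,-0.031,0,1],
    [0,0,0,-0.008,-0.031,0,1],
    [0,0,0,-0.008,-0.031,0,1],
    [0,0,0,-0.008,-0.031,0,1],
    [0,0,0,-0.008,-0.031,0,1],
    [0,0,0,-0.008,-0.031,0,1],
    [0,0,0,-0.008,-0.031,0,1],
  ],
)

```text
time: 9.63
tool_pos: [0.5149, -0.0685, 0.1387]
tcp_rot: [-3.141, 0.0, 0.001]
wrist_force: [0.1, 0.7, -0.1]
width: 0.999
grip_force: 0.0
```

Request:
drive_tool(
  rows=[
    [0,0,0,-0.008,-0.031,0,1],
    [0,0,0,-0.008,-0.031,0,1],
    [0,0,0,-0.008,-0.031,0,1],
    [0,0,0,-0.008,-0.031,0,1],
    [0,0,0,-0.008,-0.031,0,1],
    [0,0,0,-0.008,-0.031,0,1],
    [0,0,0,-0.0065,-0.0275,0,1],
    [0,0,0,0,0,0,1],
  ],
)

```text
time: 10.3
tool_pos: [0.4597, 0.1472, 0.1388]
tcp_rot: [-3.14, -0.006, 0.002]
wrist_force: [-0.4, -0.6, 0.0]
width: 1.001
grip_force: 0.0
```

Request:
drive_tool(
  rows=[
    [0,0,0,0,0,0,1],
    [0,0,0,0,0,0,1],
  ],
)

```text
time: 10.47
tool_pos: [0.4613, 0.143, 0.139]
tcp_rot: [3.141, 0.002, -0.001]
wrist_force: [0.8, -0.4, 0.1]
width: 0.997
grip_force: 0.0
```

```bash
python3 - <<'E'
from h import *
for i in range(3): p=read_camera('side');print(status.read_state()['tool_pos'])
E
```

```text
[0.46155927 0.14257507 0.13903416]
[0.46173487 0.14229369 0.13906658]
[0.46186598 0.14220768 0.13915221]
```

Request:
drive_tool(
  rows=[
    [0,0,0,0,-0.001,0.02,1],
    [0,0,0,0,0,0.035,1],
    [0,0,0,0,0,0.035,1],
    [0,0,0,0,0,0.025,1],
    [0,0,0,0,0,0.01,1],
    [0,0,0,0,0,0.006,1],
    [0,0,0,0,0,0,1],
    [0,0,0,0,0,0,0.7],
  ],
)

```text
time: 11.28
tool_pos: [0.4631, 0.1442, 0.0094]
tcp_rot: [-3.141, 0.001, -0.003]
wrist_force: [0.1, 0.4, -0.8]
width: 0.888
grip_force: 0.0
```

Request:
drive_tool(
  rows=[
    [0,0,0,0,0,0,0.6],
    [0,0,0,0,0,0,0.5],
    [0,0,0,0,0,0,0.4],
    [0,0,0,0,0,0,0.3],
    [0,0,0,0,0,0,0.3],
    [0,0,0,0,0,0,0.3],
  ],
)

```text
time: 11.78
tool_pos: [0.4638, 0.1446, 0.0105]
tcp_rot: [-3.141, -0.001, -0.007]
wrist_force: [-0.8, -0.9, 6.2]
width: 0.69
grip_force: 43.6
```

Request:
drive_tool(
  rows=[
    [0,0,0,0,0,-0.01,0.3],
    [0,0,0,0,0,-0.02,0.3],
    [0,0,0,0,0,-0.035,0.3],
    [0,0,0,0,0,-0.035,0.3],
    [0,0,0,0,0,-0.03,0.3],
    [0,0,0,0.005,0.015,-0.02,0.3],
    [0,0,0,0.008,0.031,0,0.3],
    [0,0,0,0.008,0.031,0,0.3],
  ],
)

```text
time: 12.45
tool_pos: [0.4845, 0.0674, 0.162]
tcp_rot: [-3.141, -0.005, -0.01]
wrist_force: [0.0, -0.6, -2.2]
width: 0.695
grip_force: 43.8
```

Request:
drive_tool(
  rows=[
    [0,0,0,0.008,0.031,0,0.3],
    [0,0,0,0.008,0.031,0,0.3],
    [0,0,0,0.008,0.031,0,0.3],
    [0,0,0,0.008,0.031,0,0.3],
    [0,0,0,0.008,0.031,0,0.3],
    [0,0,0,0.008,0.031,0,0.3],
    [0,0,0,0.008,0.031,0,0.3],
    [0,0,0,0.008,0.031,0,0.3],
  ],
)

```text
time: 13.12
tool_pos: [0.5467, -0.1822, 0.1592]
tcp_rot: [-3.142, -0.0, -0.001]
wrist_force: [0.5, 0.3, -1.1]
width: 0.689
grip_force: 43.8
```

Request:
drive_tool(
  rows=[
    [0,0,0,0.008,0.031,0,0.3],
    [0,0,0,0.008,0.031,0,0.3],
    [0,0,0,0.008,0.031,0,0.3],
    [0,0,0,0.006,0.0288,0,0.3],
    [0,0,0,0,0,0,0.3],
    [0,0,0,0,0,0,0.3],
    [0,0,0,0,0,0,0.3],
  ],
)

```text
time: 13.7
tool_pos: [0.5763, -0.3021, 0.1585]
tcp_rot: [-3.141, 0.001, 0.001]
wrist_force: [-0.1, 1.5, -1.1]
width: 0.691
grip_force: 43.9
```

```bash
python3 - <<'E'
from h import *
p=read_camera('side');s=status.read_state();print(s['tool_pos'],s['wrist_force'])
for m in masks_of(p,'fine_sieve')[:2]: print(m['score'],m['bbox'],fit([(p,m['mask'])],'fine_sieve',z0=s['tool_pos'][2]-.0095))
E
```

```text
[ 0.57632144 -0.30155481  0.15838797] [-0.1130696   0.15037299 -1.71680861]
0.76 [378.9, 219.4, 429.1, 268.8] (array([ 0.57236735, -0.29969691]), np.float64(0.011893681520405153))
```

Request:
drive_tool(
  rows=[
    [0,0,0,0.0025,0.0005,0.02,0.3],
    [0,0,0,0,0,0.025,0.3],
    [0,0,0,0,0,0.014,0.3],
    [0,0,0,0,0,0,0.3],
    [0,0,0,0,0,0,0.3],
    [0,0,0,0,0,0,0.3],
  ],
)

```text
time: 14.3
tool_pos: [0.5798, -0.3029, 0.1003]
tcp_rot: [3.141, 0.001, 0.001]
wrist_force: [0.6, 0.7, -1.3]
width: 0.696
grip_force: 44.0
```

```bash
cat > ov.py <<'E'
from h import *
import sys
n,h,off,dx,below,out=sys.argv[1],*map(float,sys.argv[2:6]),sys.argv[6]
p=read_camera('side');s=status.read_state();t=s['tool_pos'];print(t,s['wrist_force'])
o=np.array([300,180]);f=3.5
c=cv2.resize(p['color'][180:350,300:500],None,fx=f,fy=f,interpolation=cv2.INTER_CUBIC)
def dr(r,z,xy,col):
    for u in proj(p,rings([(r,z)])+[*xy,0]): cv2.circle(c,tuple(np.int32((u-o+.5)*f)),1,col,-1)
for r in(.03,.027): dr(r,below,(.5773,-.3022),(255,0,0))
for z,r in((0,.0225),(.006,.03),(h,.03)): dr(r,z+t[2]-off,(t[0]+dx,t[1]),(0,255,0))
cv2.imwrite('pics/'+out,c[:,:,::-1])
E
python3 ov.py f .038 .0095 -.0017 .084 s4.png
```

```text
[ 0.58018116 -0.30325002  0.1008508 ] [-0.38133403 -0.42622853 -1.15529396]
```

View pics/s4.png

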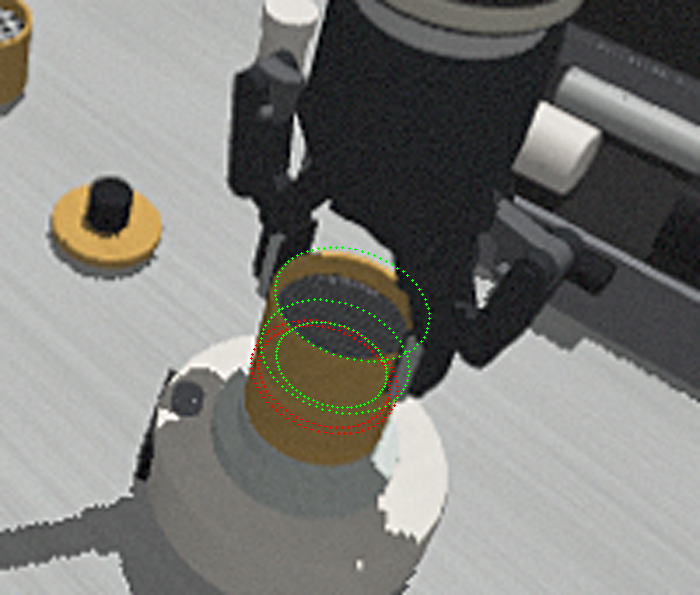

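The held sieve's left edge lies ~1 px left of the model, so the sieve is nearly centred over the pan. Lowering.

Request:
drive_tool(
  rows=[
    [0,0,0,0,-0.0005,0.003,0.3],
    [0,0,0,0,0,0.003,0.3],
    [0,0,0,0,0,0.002,0.3],
    [0,0,0,0,0,0.002,0.3],
    [0,0,0,0,0,0,0.3],
  ],
)

```text
time: 14.77
tool_pos: [0.5793, -0.3026, 0.089]
tcp_rot: [-3.141, 0.0, -0.0]
wrist_force: [0.8, -0.7, -1.7]
width: 0.69
grip_force: 44.0
```

Request:
drive_tool(
  rows=[
    [0,0,0,0,0,0.001,0.3],
    [0,0,0,0,0,0.001,0.3],
    [0,0,0,0,0,0,0.3],
  ],
)

```text
time: 15.02
tool_pos: [0.5793, -0.3027, 0.0886]
tcp_rot: [-3.142, 0.0, -0.0]
wrist_force: [-2.3, 1.6, 4.4]
width: 0.692
grip_force: 44.5
```

Request:
drive_tool(
  rows=[
    [0,0,0,0,0,0.001,0.3],
    [0,0,0,0,0,0,0.3],
    [0,0,0,0,0,0,0.3],
  ],
)

```text
time: 15.27
tool_pos: [0.5794, -0.3027, 0.0886]
tcp_rot: [3.141, -0.0, 0.0]
wrist_force: [-3.3, 2.6, 10.0]
width: 0.692
grip_force: 44.9
```

```bash
python3 ov.py f .038 .0105 -.003 .084 s5.png
```

```text
[ 0.57935243 -0.30265036  0.08852179] [-3.66570413  2.1974375   9.28688725]
```

View pics/s5.png

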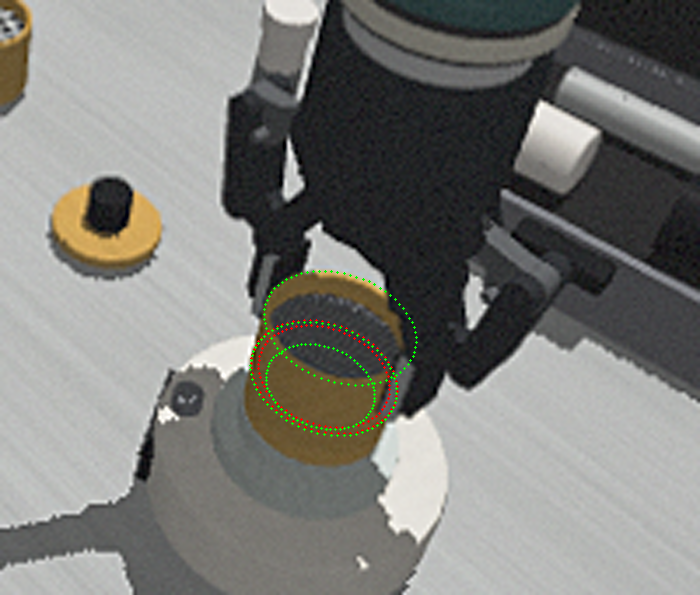

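The sieve is flush on the pan, with no gap and its outline matching the seated model. Releasing.

Request:
drive_tool(
  rows=[
    [0,0,0,0,0,-0.001,0.3],
    [0,0,0,0,0,0,0.8],
    [0,0,0,0,0,0,0.9],
    [0,0,0,0,0,0,1],
    [0,0,0,0,0,0,1],
    [0,0,0,0,0,-0.02,1],
    [0,0,0,0,0,-0.03,1],
    [0,0,0,0,0,-0.03,1],
  ],
)

```text
time: 15.98
tool_pos: [0.578, -0.3019, 0.1661]
tcp_rot: [-3.14, -0.0, 0.006]
wrist_force: [0.6, -0.2, -0.2]
width: 1.0
grip_force: 0.0
```

Request:
drive_tool(
  rows=[
    [0,0,0,0,-0.01,-0.005,1],
    [0,0,0,0.008,-0.03,0,1],
    [0,0,0,0.008,-0.03,0,1],
    [0,0,0,0.008,-0.03,0,1],
    [0,0,0,0.008,-0.03,0,1],
    [0,0,0,0.008,-0.03,0,1],
    [0,0,0,0.008,-0.03,0,1],
    [0,0,0,0,0,0,1],
  ],
)

```text
time: 16.65
tool_pos: [0.6282, -0.1071, 0.1718]
tcp_rot: [-3.139, -0.006, -0.001]
wrist_force: [-0.5, -0.4, 0.6]
width: 1.003
grip_force: 0.0
```

```bash
python3 - <<'E'
from h import *
for i in range(2):
  for cam,nr in (('top',(286,191)),('side',(294,192))):
    p=read_camera(cam)
    for n in ('coarse_sieve','fine_sieve','pan','lid'):
      for m in masks_of(p,n)[:2]:
        x,_=fit([(p,m['mask'])],n,z0={'fine_sieve':.078,'pan':.054}.get(n,0)); print(cam,n,round(m['score'],2),np.round(m['bbox']),x.round(4),round(m['mask'].sum()/sil(p,n,x,{'fine_sieve':.078,'pan':.054}.get(n,0))[1],2))
print(status.read_state()['tool_pos'])
save(p,'s6.png')
E
```

```text
top coarse_sieve 0.92 [274. 176. 296. 207.] [0.657  0.0083] 1.03
top fine_sieve 0.76 [416. 208. 434. 234.] [ 0.5777 -0.3164] 0.45
top lid 0.51 [336. 203. 354. 216.] [ 0.6173 -0.1398] 0.44
side coarse_sieve 0.64 [278. 176. 307. 209.] [0.6566 0.0106] 0.97
side fine_sieve 0.56 [373. 256. 418. 304.] [ 0.5769 -0.3016] 0.98
side pan 0.83 [369. 289. 408. 315.] [ 0.5565 -0.314 ] 0.22
top coarse_sieve 0.55 [274. 179. 300. 205.] [0.6583 0.0076] 0.9
top coarse_sieve 0.46 [382. 199. 436. 250.] [ 0.5747 -0.2764] 1.65
top fine_sieve 0.59 [421. 210. 438. 231.] [ 0.5778 -0.3217] 0.34
top lid 0.44 [338. 203. 355. 216.] [ 0.6157 -0.1443] 0.37
side coarse_sieve 0.64 [277. 175. 308. 210.] [0.6571 0.0116] 0.98
side fine_sieve 0.87 [371. 257. 419. 302.] [ 0.5767 -0.3015] 0.98
side pan 0.57 [369. 289. 409. 312.] [ 0.5566 -0.3123] 0.25
side lid 0.67 [313. 231. 347. 254.] [ 0.6259 -0.1315] 0.96
[ 0.62726479 -0.11251429  0.17234804]
```

View pics/s6.png

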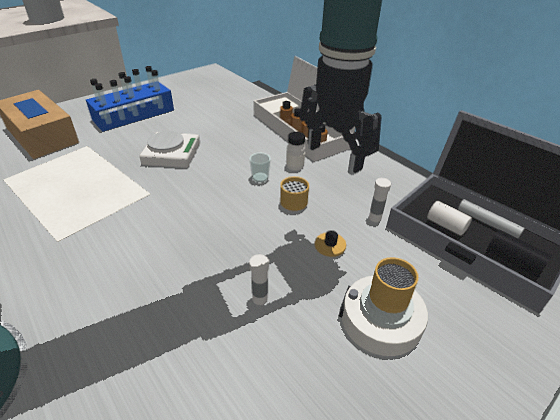

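Side view: pan and fine sieve stack at (395,290) upright on the shaker. Coarse sieve untouched at (294,193). Going for it.

Request:
drive_tool(
  rows=[
    [0,0,0,0.0074,-0.03,0,1],
    [0,0,0,0.0074,-0.03,0,1],
    [0,0,0,0.0074,-0.03,0,1],
    [0,0,0,0.0072,-0.0315,0,1],
    [0,0,0,0,0,0,1],
    [0,0,0,0,0,0,1],
    [0,0,0,0,0,0,1],
    [0,0,0,0,0,0,1],
  ],
)

```text
time: 18.32
tool_pos: [0.6564, 0.0081, 0.1722]
tcp_rot: [3.141, -0.001, -0.001]
wrist_force: [-1.4, -0.2, 0.1]
width: 0.999
grip_force: 0.0
```

Request:
drive_tool(
  rows=[
    [0,0,0,0,-0.001,0.02,1],
    [0,0,0,0,0,0.035,1],
    [0,0,0,0,0,0.035,1],
    [0,0,0,0,0,0.03,1],
    [0,0,0,0,0,0.02,1],
    [0,0,0,0,0,0.008,1],
    [0,0,0,0,0,0,1],
    [0,0,0,0,0,0,1],
  ],
)

```text
time: 18.98
tool_pos: [0.657, 0.0091, 0.0248]
tcp_rot: [3.142, -0.002, 0.001]
wrist_force: [0.5, 0.1, 0.4]
width: 1.001
grip_force: 0.0
```

Request:
drive_tool(
  rows=[
    [0,0,0,0,0,0,0.7],
    [0,0,0,0,0,0,0.6],
    [0,0,0,0,0,0,0.5],
    [0,0,0,0,0,0,0.4],
    [0,0,0,0,0,0,0.3],
    [0,0,0,0,0,0,0.3],
    [0,0,0,0,0,0,0.3],
    [0,0,0,0,0,0,0.3],
  ],
)

```text
time: 19.65
tool_pos: [0.6589, 0.0098, 0.0273]
tcp_rot: [3.141, 0.0, 0.008]
wrist_force: [-0.2, -1.1, 6.9]
width: 0.693
grip_force: 44.1
```

Request:
drive_tool(
  rows=[
    [0,0,0,0,0,-0.01,0.3],
    [0,0,0,0,0,-0.02,0.3],
    [0,0,0,0,0,-0.035,0.3],
    [0,0,0,0,0,-0.035,0.3],
    [0,0,0,0,0,-0.035,0.3],
    [0,0,0,0,0,-0.025,0.3],
    [0,0,0,-0.0035,0.012,-0.01,0.3],
    [0,0,0,-0.0075,0.03,0,0.3],
  ],
)

```text
time: 20.32
tool_pos: [0.6483, -0.03, 0.1991]
tcp_rot: [-3.141, -0.006, -0.013]
wrist_force: [1.1, -0.8, -2.7]
width: 0.688
grip_force: 44.0
```

Request:
drive_tool(
  rows=[
    [0,0,0,-0.0075,0.03,0,0.3],
    [0,0,0,-0.0075,0.03,0,0.3],
    [0,0,0,-0.0075,0.03,0,0.3],
    [0,0,0,-0.0075,0.03,0,0.3],
    [0,0,0,-0.0075,0.03,0,0.3],
    [0,0,0,-0.0075,0.03,0,0.3],
    [0,0,0,-0.0075,0.03,0,0.3],
    [0,0,0,-0.0075,0.03,0,0.3],
  ],
)

```text
time: 20.98
tool_pos: [0.5834, -0.2736, 0.1928]
tcp_rot: [-3.141, 0.0, 0.004]
wrist_force: [0.6, 0.3, -2.6]
width: 0.687
grip_force: 43.9
```

Request:
drive_tool(
  rows=[
    [0,0,0,-0.0075,0.03,0,0.3],
    [0,0,0,0,0,0,0.3],
    [0,0,0,0,0,0,0.3],
    [0,0,0,0,0,0,0.3],
    [0,0,0,0,0,0,0.3],
    [0,0,0,0,0,0,0.3],
  ],
)

```text
time: 21.48
tool_pos: [0.5781, -0.3009, 0.1939]
tcp_rot: [-3.141, -0.002, 0.001]
wrist_force: [0.4, 0.6, -2.6]
width: 0.689
grip_force: 44.1
```

Request:
drive_tool(
  rows=[
    [0,0,0,0.0005,0.001,0.015,0.3],
    [0,0,0,0,0,0.02,0.3],
    [0,0,0,0,0,0.009,0.3],
    [0,0,0,0,0,0,0.3],
    [0,0,0,0,0,0,0.3],
    [0,0,0,0,0,0,0.3],
  ],
)

```text
time: 21.98
tool_pos: [0.5793, -0.303, 0.1512]
tcp_rot: [3.141, 0.001, 0.002]
wrist_force: [-0.0, -0.1, -1.6]
width: 0.69
grip_force: 44.1
```

```bash
python3 ov.py c .052 .0265 -.002 .116 s7.png
```

```text
[ 0.57959167 -0.30321714  0.151688  ] [ 1.11254578  0.74407784 -2.3529323 ]
```

View pics/s7.png

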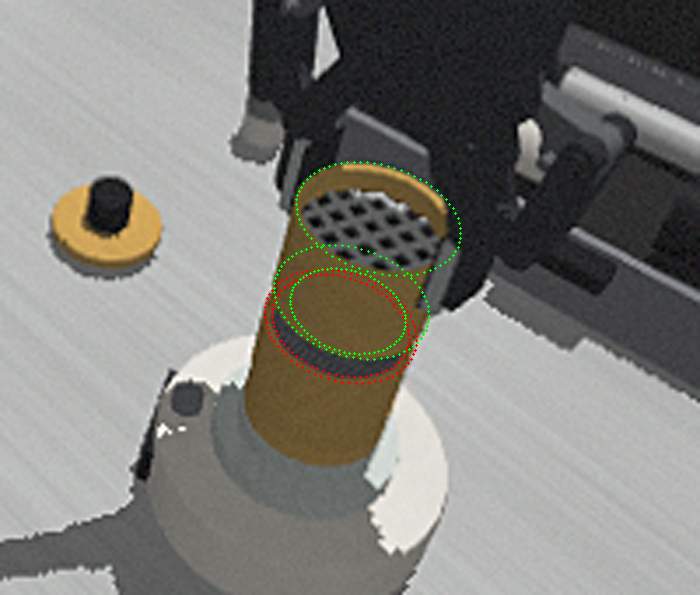

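The held coarse sieve matches the green model and sits over the fine sieve's rim to within about 1 mm. Lowering.

Request:
drive_tool(
  rows=[
    [0,0,0,-0.0005,-0.001,0.003,0.3],
    [0,0,0,0,0,0.003,0.3],
    [0,0,0,0,0,0.003,0.3],
    [0,0,0,0,0,0.002,0.3],
    [0,0,0,0,0,0.002,0.3],
    [0,0,0,0,0,0,0.3],
  ],
)

```text
time: 22.53
tool_pos: [0.5782, -0.3022, 0.1374]
tcp_rot: [-3.142, 0.0, -0.0]
wrist_force: [0.8, 0.1, -2.4]
width: 0.689
grip_force: 44.1
```

Request:
drive_tool(
  rows=[
    [0,0,0,0,0,0.001,0.3],
    [0,0,0,0,0,0.001,0.3],
    [0,0,0,0,0,0,0.3],
  ],
)

```text
time: 22.78
tool_pos: [0.5785, -0.3022, 0.1372]
tcp_rot: [3.141, -0.0, 0.002]
wrist_force: [-2.6, 1.5, 6.5]
width: 0.69
grip_force: 44.9
```

Request:
drive_tool(
  rows=[
    [0,0,0,0,0,-0.0005,0.3],
    [0,0,0,0,0,0,0.8],
    [0,0,0,0,0,0,0.9],
    [0,0,0,0,0,0,1],
    [0,0,0,0,0,0,1],
    [0,0,0,0,0,-0.02,1],
    [0,0,0,0,0,-0.03,1],
    [0,0,0,0,0,-0.02,1],
  ],
)

```text
time: 23.45
tool_pos: [0.5783, -0.3022, 0.207]
tcp_rot: [3.141, 0.0, 0.0]
wrist_force: [0.9, 0.5, 1.1]
width: 1.001
grip_force: 0.0
```

Request:
drive_tool(
  rows=[
    [0,0,0,0.005,-0.02,-0.01,1],
    [0,0,0,0.009,-0.032,0,1],
    [0,0,0,0.009,-0.032,0,1],
    [0,0,0,0.009,-0.032,0,1],
    [0,0,0,0.009,-0.032,0,1],
    [0,0,0,0.0065,-0.0205,0,1],
    [0,0,0,0,0,0,0.7],
    [0,0,0,0,0,0,0.6],
  ],
)

```text
time: 24.12
tool_pos: [0.6259, -0.1325, 0.2156]
tcp_rot: [3.141, 0.004, -0.0]
wrist_force: [-0.2, 0.5, -0.2]
width: 0.744
grip_force: 0.0
```

```bash
python3 - <<'E'
from h import *
p=read_camera('side');print(status.read_state()['tool_pos'])
for n,z in (('coarse_sieve',.11),('lid',0)):
  for m in masks_of(p,n)[:2]:
    x,_=fit([(p,m['mask'])],n,z0=z); print(n,round(m['score'],2),np.round(m['bbox']),x.round(4),round(m['mask'].sum()/sil(p,n,x,z)[1],2))
o=np.array([290,140]);f=3.2
c=cv2.resize(p['color'][140:320,290:480],None,fx=f,fy=f,interpolation=cv2.INTER_CUBIC)
for r,z in((.03,.116),(.03,.162)):
    for u in proj(p,rings([(r,z)])+[.5767,-.3018,0]): cv2.circle(c,tuple(np.int32((u-o+.5)*f)),1,(0,255,0),-1)
cv2.imwrite('pics/s8.png',c[:,:,::-1])
E
```

```text
[ 0.62560811 -0.1335648   0.21556494]
coarse_sieve 0.7 [374. 237. 429. 287.] [ 0.5774 -0.3012] 0.96
lid 0.85 [314. 229. 346. 256.] [ 0.6263 -0.1315] 0.9
```

View pics/s8.png

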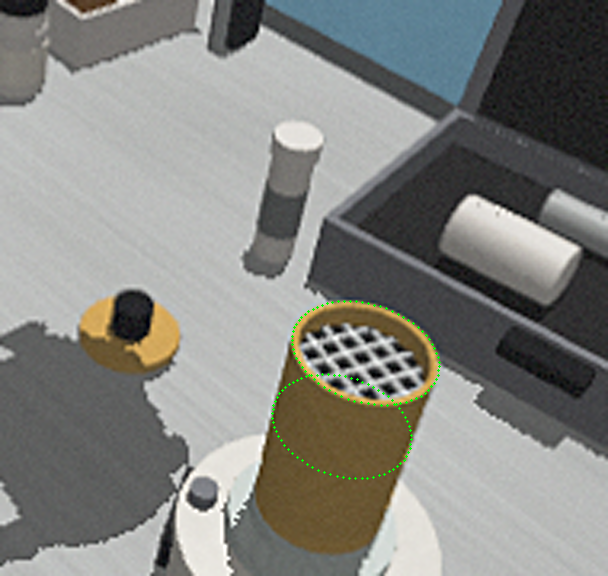

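The tower's top matches the seated model at crop (365,350). Now the lid, gripped by its knob.

Request:
drive_tool(
  rows=[
    [0,0,0,0,0,0.03,0.6],
    [0,0,0,0,0,0.038,0.6],
    [0,0,0,0,0,0.038,0.6],
    [0,0,0,0,0,0.038,0.6],
    [0,0,0,0,0,0.03,0.6],
    [0,0,0,0,0,0.015,0.6],
    [0,0,0,0,0,0.006,0.6],
    [0,0,0,0,0,0,0.6],
  ],
)

```text
time: 24.93
tool_pos: [0.6238, -0.1345, 0.0186]
tcp_rot: [-3.141, 0.003, 0.006]
wrist_force: [-0.2, -0.1, -0.0]
width: 0.606
grip_force: 0.0
```

Request:
drive_tool(
  rows=[
    [0,0,0,0,0,0,0.6],
    [0,0,0,0,0,0,0.6],
  ],
)

```text
time: 25.1
tool_pos: [0.6274, -0.1346, 0.023]
tcp_rot: [3.141, -0.001, 0.006]
wrist_force: [0.1, -1.3, -0.2]
width: 0.6
grip_force: 0.0
```

Request:
drive_tool(
  rows=[
    [0,0,0,-0.001,-0.001,0.003,0.6],
    [0,0,0,0,0,0,0.6],
    [0,0,0,0,0,0,0.6],
    [0,0,0,0,0,0,0.6],
  ],
)

```text
time: 25.43
tool_pos: [0.625, -0.1326, 0.0185]
tcp_rot: [3.141, 0.0, 0.002]
wrist_force: [0.4, -0.3, -0.0]
width: 0.6
grip_force: 0.0
```

Request:
drive_tool(
  rows=[
    [0,0,0,0,0,0,0.5],
    [0,0,0,0,0,0,0.4],
    [0,0,0,0,0,0,0.3],
    [0,0,0,0,0,0,0.2],
    [0,0,0,0,0,0,0.1],
    [0,0,0,0,0,0,0],
    [0,0,0,0,0,0,0],
    [0,0,0,0,0,0,0],
  ],
)

```text
time: 26.1
tool_pos: [0.625, -0.1327, 0.0182]
tcp_rot: [3.141, 0.0, 0.001]
wrist_force: [0.1, 0.6, 3.1]
width: 0.264
grip_force: 39.4
```

Request:
drive_tool(
  rows=[
    [0,0,0,0,0,-0.01,0],
    [0,0,0,0,0,-0.025,0],
    [0,0,0,0,0,-0.035,0],
    [0,0,0,0,0,-0.035,0],
    [0,0,0,0,0,-0.035,0],
    [0,0,0,0,0,-0.035,0],
    [0,0,0,0,0,-0.022,0],
    [0,0,0,0,0,0,0],
  ],
)

```text
time: 26.77
tool_pos: [0.6281, -0.1334, 0.2226]
tcp_rot: [3.139, 0.0, 0.018]
wrist_force: [0.8, 0.2, -0.6]
width: 0.261
grip_force: 39.3
```

Request:
drive_tool(
  rows=[
    [0,0,0,-0.007,0.025,0,0],
    [0,0,0,-0.009,0.03,0,0],
    [0,0,0,-0.009,0.03,0,0],
    [0,0,0,-0.009,0.03,0,0],
    [0,0,0,-0.009,0.03,0,0],
    [0,0,0,-0.0055,0.0245,0,0],
    [0,0,0,0,0,0,0],
    [0,0,0,0,0,0,0],
  ],
)

```text
time: 27.43
tool_pos: [0.5747, -0.3029, 0.2129]
tcp_rot: [-3.14, 0.004, 0.004]
wrist_force: [0.0, 0.7, -1.9]
width: 0.26
grip_force: 39.5
```

Request:
drive_tool(
  rows=[
    [0,0,0,0,0,0,0],
    [0,0,0,0,0,0,0],
    [0,0,0,0,0,0,0],
  ],
)

```text
time: 27.68
tool_pos: [0.5763, -0.3008, 0.2143]
tcp_rot: [-3.141, -0.002, 0.001]
wrist_force: [0.9, 0.2, -0.8]
width: 0.263
grip_force: 39.5
```

Request:
drive_tool(
  rows=[
    [0,0,0,0,0.0008,0.01,0],
    [0,0,0,0,0,0.012,0],
    [0,0,0,0,0,0.006,0],
    [0,0,0,0,0,0,0],
    [0,0,0,0,0,0,0],
    [0,0,0,0,0,0,0],
  ],
)

```text
time: 28.18
tool_pos: [0.5762, -0.3028, 0.1866]
tcp_rot: [-3.141, -0.0, 0.0]
wrist_force: [-0.0, 0.8, -1.3]
width: 0.264
grip_force: 39.5
```

```bash
sed -i 's/.5773,-.3022/.577,-.3015/' ov.py; python3 ov.py l .014 .0182 .001 .162 s9.png
```

```text
[ 0.57643033 -0.30300094  0.18710674] [-0.08952504 -0.29290119 -1.14566364]
```

View pics/s9.png

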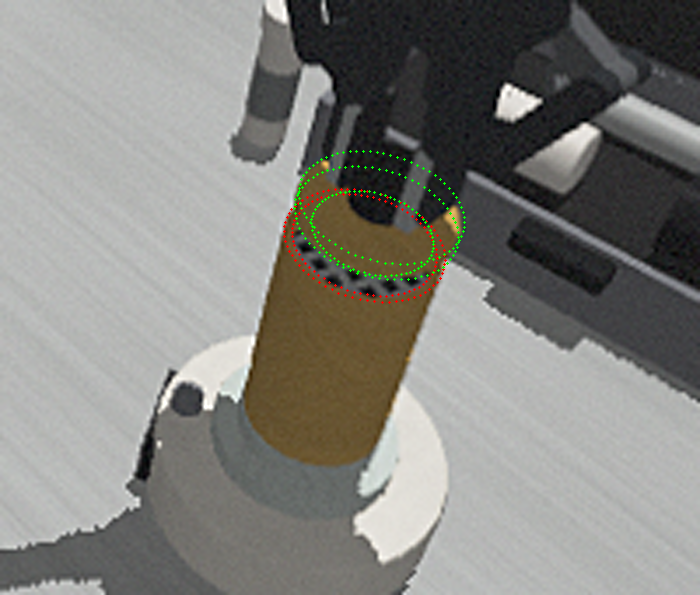

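The held lid matches the model and lies over the rim. Lowering.

Request:
drive_tool(
  rows=[
    [0,0,0,0,-0.001,0.003,0],
    [0,0,0,0,0,0.003,0],
    [0,0,0,0,0,0.002,0],
    [0,0,0,0,0,0.002,0],
    [0,0,0,0,0,0,0],
    [0,0,0,0,0,0,0],
  ],
)

```text
time: 28.73
tool_pos: [0.576, -0.3018, 0.1765]
tcp_rot: [-3.141, -0.0, 0.001]
wrist_force: [-0.8, 0.1, 0.1]
width: 0.26
grip_force: 39.5
```

Request:
drive_tool(
  rows=[
    [0,0,0,0,0,0.001,0],
    [0,0,0,0,0,0.001,0],
    [0,0,0,0,0,0,0],
  ],
)

```text
time: 28.98
tool_pos: [0.5761, -0.3019, 0.1747]
tcp_rot: [-3.141, -0.0, 0.0]
wrist_force: [-0.3, 0.2, -1.0]
width: 0.261
grip_force: 39.5
```

Request:
drive_tool(
  rows=[
    [0,0,0,0,0,0.001,0],
    [0,0,0,0,0,0.0005,0],
    [0,0,0,0,0,0,0],
  ],
)

```text
time: 29.23
tool_pos: [0.5764, -0.302, 0.1741]
tcp_rot: [3.141, 0.0, 0.001]
wrist_force: [-1.2, 0.2, 2.3]
width: 0.265
grip_force: 39.8
```

Request:
drive_tool(
  rows=[
    [0,0,0,0,0,0.0005,0],
    [0,0,0,0,0,0,0.35],
    [0,0,0,0,0,0,0.5],
    [0,0,0,0,0,0,0.6],
    [0,0,0,0,0,-0.01,0.6],
    [0,0,0,0,0,-0.03,0.6],
    [0,0,0,0,0,-0.035,0.6],
    [0,0,0,0,0,-0.02,0.6],
  ],
)

```text
time: 29.9
tool_pos: [0.5772, -0.3025, 0.272]
tcp_rot: [3.14, 0.0, 0.005]
wrist_force: [0.2, -1.6, 0.6]
width: 0.598
grip_force: 0.0
```

Request:
drive_tool(
  rows=[
    [0,0,0,0,-0.02,0,0.6],
    [0,0,0,0,-0.035,0,0.6],
    [0,0,0,0,-0.035,0,0.6],
    [0,0,0,0,-0.035,0,0.6],
    [0,0,0,0,-0.035,0,0.6],
    [0,0,0,0,0,0,0.6],
    [0,0,0,0,0,0,0.6],
  ],
)

```text
time: 30.48
tool_pos: [0.5763, -0.1402, 0.2687]
tcp_rot: [3.141, 0.005, 0.001]
wrist_force: [-0.0, -0.1, 0.0]
width: 0.599
grip_force: 0.0
```

```bash
python3 - <<'E'
from h import *
p=read_camera('side');print(status.read_state()['tool_pos'])
o=np.array([240,140]);f=3
c=cv2.resize(p['color'][140:330,240:480],None,fx=f,fy=f,interpolation=cv2.INTER_CUBIC)
for r,z in((.03,.162),(.03,.17),(.012,.192)):
    for u in proj(p,rings([(r,z)])+[.577,-.3015,0]): cv2.circle(c,tuple(np.int32((u-o+.5)*f)),1,(0,0,255),-1)
cv2.imwrite('pics/s10.png',c[:,:,::-1])
E
```

```text
[ 0.57639241 -0.14146217  0.2685753 ]
```

View pics/s10.png

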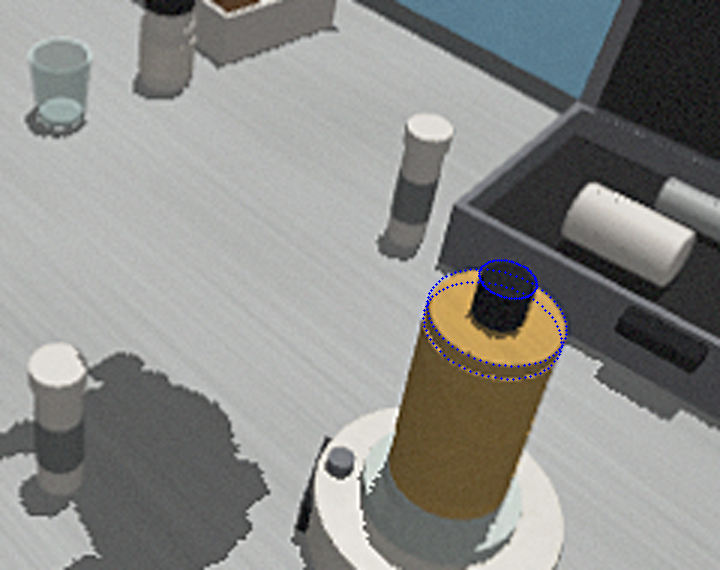

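The lid is seated flush and level (crop (495,320)), and the tubes, beaker and bottle are undisturbed. Handing in.

```bash
python3 -c "
from workcell import workorder; print(workorder.finish_job())"
```

```text
the job is handed in; nothing more can be done
None
```

The sieve tower (pan, fine sieve, coarse sieve, lid) stands on the shaker's collar, each part seated and level in the last pictures; the gripper has let go, the tubes, beaker and bottle stand where they were, and the job was handed in at about 30 s.

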